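Draw the loading plate from under a stack of cuvette boxes and stow it

TASK

The three stacked cuvette boxes have been set into the feed dock on their loading plate. Draw the plate out from under them by its grip bar, smoothly and level, yielding sideways where the dock's front gate guides it rather than forcing it, so that the boxes settle on the dock floor still squarely stacked; do not touch the boxes. Then slide the plate into its stow bay under the cover, feeling for the end stop, until the switch pin is pushed right in, gently and without force, and let go of it lying flat there.

Things in the scene. Friction and masses are not known exactly. Their poses are not given: they have to be found in the camera images.
- dock: feed dock, fixed, left or right of the bay: aluminium floor 80 x 116 mm, its top at z = 5 mm. Origin on the bench under the middle of the stack's place; z up; -x is the front, towards which the plate is drawn. White angles 20 mm high above the floor at rear and sides, and a front gate, hold the lowest box with 2 mm play (inner faces x = +-30, y = +-41 mm)
- dock_mouth (a point): on the dock's floor in the middle of its front side (x = -33, y = 0, z = 5 mm in the dock's frame), axes as the dock's. Here stand the gate's two cheeks, 20 mm high, x = -33 to -30 mm, with a 51 mm gap between. The gate is on slotted feet: the gap's middle is somewhere from y = -9 to 9 mm, differently each time and not reported: find it by feel. Floor ends at x = -41 mm
- plate: loading plate, loose, 0.16 kg: flat steel 4 mm thick with an upright black grip bar. Origin on the underside below the middle of the bar; z up; +x along the blade, away from the grip. Neck 28 mm wide from x = -28 mm; shoulders widen at 30 degrees from x = 44 to the blade, 48 mm wide, x = 61 to 102 mm. At first it lies on the dock floor, origin about x = -72 mm in the dock's frame, axes parallel; its grip end stands 5 mm off the bench
- plate_grip (a point): where to hold the plate: in the grip bar, 22 mm above the plate's underside, axes as the plate's. The bar is 54 mm long along x, 14 mm wide along y, from 4 to 30 mm above the underside, rounded
- plate_end (a point): middle of the blade's far edge (x = 102 mm, z = 0 in the plate's frame), which leads into the bay. Drawing takes 3 to 10 N under the stack, which leans on the gate; drawn some 5 to 20 mm, a shoulder meets a gate cheek unless the plate is in line with the gap, and is pushed sideways by it: yield to that side. Clear of the boxes after 65 mm
- box0: clear lidded box of cuvettes, 78 mm x 56 mm and 24 mm high, about 0.15 kg, lid fixed shut; origin at the centre of its underside, its own x along the 78 mm, z up. Lowest of the stack, on the plate (its x along the dock's y); all three drop 4 mm, rear edge first, as the plate comes out
- box1: clear lidded box of cuvettes, 78 mm x 56 mm and 24 mm high, about 0.15 kg, lid fixed shut; origin at the centre of its underside, its own x along the 78 mm, z up. Middle of the stack, held only by friction
- box2: clear lidded box of cuvettes, 78 mm x 56 mm and 24 mm high, about 0.15 kg, lid fixed shut; origin at the centre of its underside, its own x along the 78 mm, z up. Top of the stack, held only by friction
- bay: stow bay, fixed: aluminium floor plate 150 x 76 mm (x = -65 to 85 mm), its top at z = 5 mm; origin on the bench, z up. The plate goes in along +x, axes parallel to the bay's, sliding on the floor with about 1 N. An end stop (upright steel angle 44 mm wide, 20 mm high) on slotted holes has its face somewhere from x = 46 to 62 mm, set differently each time: find it by feel
- bay_mouth (a point): on the bay floor between the near ends of its two straight side rails (x = 0, z = 5 mm in the bay's frame), axes as the bay's. Rails 9 mm high, 52 mm apart inside, from x = 0 to 62 mm; ahead of them the mouth flares to about 60 mm wide at x = -14 mm. A cover bridges the rails from x = 4 to 42 mm, 9 mm clear above the floor; ahead of the mouth the floor is open
- stow_pin (a joint): brass switch pin in the end stop's face at the height of the blade: 0 when free (4.5 mm proud), 0.0045 m when the end of the blade has pushed it flush and bears on the face. Its spring is soft (below 0.4 N) and the plate stays where it is left
- tape_roll: roll of beige tape lying flat, 68 mm across, 18 mm high, bystander; origin at the centre of its underside
- timer: white countdown timer lying flat, 66 x 66 x 18 mm, bystander; origin at the centre of its underside
- reagent_bottle: brown reagent bottle with white cap, 45 mm across, 93 mm high, bystander; origin at the centre of its underside
Not all that is in view belongs to the job. Leave any yellow look-alike of the box0 alone.

How it is judged (in metres and radians):
On the way:
1. the plate is drawn clear and the three boxes stand squarely stacked on the dock floor (x of plate in the frame of dock below -0.13 m and horizontal distance between each of box0, box1, box2 and dock below 0.01 m and angle between each of box0, box1, box2's own z axis and vertical below 0.05 rad and z of box0 in the frame of dock between 0.003 and 0.0075 m and z of box1 in the frame of dock between 0.0272 and 0.0317 m and z of box2 in the frame of dock between 0.0514 and 0.0559 m), for 0.2 s.
At the end, for the whole second after the job is handed in: The three boxes stand level on the dock floor, one on another, each within 10 mm of the dock's centre; the plate lies flat and let go in the stow bay under the cover, its end within 1.5 mm of the end stop so that the switch pin is pushed in by more than 3 mm; all at rest (horizontal distance between each of box0, box1, box2 and dock below 0.01 m and angle between each of box0, box1, box2, plate's own z axis and vertical below 0.05 rad and z of box0 in the frame of dock between 0.003 and 0.0075 m and z of box1 in the frame of dock between 0.0272 and 0.0317 m and z of box2 in the frame of dock between 0.0514 and 0.0559 m and linear speed of box2 below 0.02 m/s and value of joint stow_pin above 0.003 m and x of plate in the frame of bay between -0.059 and -0.037 m and y of plate in the frame of bay between -0.005 and 0.005 m and z of plate in the frame of bay between 0.003 and 0.0075 m and angle between the x axis of plate and the x axis of bay, either way round below 0.08 rad and linear speed of plate below 0.01 m/s); the robot touches nothing.
It fails at once if a box is tipped by more than about 20 degrees (angle between any of box0, box1, box2's own z axis and vertical above 0.35 rad).
It fails at once if a box is touched by the hand (contact force between any of the arm, the fingers and box0 above 1 N or contact force between any of the arm, the fingers and box1 above 1 N or contact force between any of the arm, the fingers and box2 above 1 N).
It fails at once if the plate is jammed in the dock: more than 25 N between plate and dock (contact force between plate and dock above 25 N).
It fails at once if the plate is forced in the bay: more than 20 N between plate and bay or end stop (contact force between plate and bay above 20 N).
It fails at once if a bystander is moved by more than 20 mm (distance of any of tape_roll, timer, reagent_bottle from where it was at the start of the episode above 0.02 m).
It also fails if it takes over 58 s, if anything falls off the work surface, if the arm or the gripper's body presses on something with over 40 N, if the wrist force passes 120 N, or if a joint passes its speed limit or range.

ROBOT

A 6-joint arm with a two-finger parallel gripper is mounted at the origin on a cart in front of the work surface, level with it; the furniture and walls round the work are solid. World frame = base frame: x ahead of the robot, y to its left, z up, the work surface at z = 0. Lengths are in m, angles in degrees, forces in N, time in s.
With the tool pointing down it reaches from about 0.375 to 0.75 m from the base axis. Payload 9 kg.
Tool frame: the origin (TCP) lies where the fingers leave the gripper's body, on its centre line; the fingertips stand 73 mm ahead of it and the grasp point (between the pads) lies 54 mm ahead of it (robot.tip_reach is the distance from the TCP to the fingertips, in m); z points along the fingers, y is the direction in which the jaws open and shut (so a half turn about z gives the same grasp; the last joint's range is limited). The gripper opens to 85 mm and grips with 20 to 120 N. Pads are 22 mm wide; open, the fingers measure 114 mm over their backs; the gripper's body (76 mm by 85 mm) begins 54 mm behind the grasp point. The pads swing forward as they close: fully open they stand 13 mm farther back than shut.
Start: joints at [-87.244, 5.964, 5.575, 89.605, 0, 77.527], TCP at [0.158, -0.579, 0.304] pointing down, gripper open.
Joint ranges: [-171.21, 171.21], [-48.23, 106.86], [-62.78, 66.21], [-105.2, 120.99], [-86.42, 89.51], [-180, 180]. Speed limits (degrees/s): [127.2, 127.2, 147.25, 180, 180, 180].

INTERFACE

Orientations are given as [roll, pitch, yaw] about the fixed x, y, z axes, in that order (R = Rz(yaw) Ry(pitch) Rx(roll)).
In Python, from plant import robot gives the robot as it stands. Calls block until the motion is done:
- robot.move_pose(position, orientation): joint-space move of the TCP to a pose.
- robot.line_to(position, vel=0.15, rotation=None, guard=None): straight line of the TCP; rotation=None keeps the orientation; vel is the mean speed in m/s. With guard (N) it stops when the force on the tool has changed by that much, and returns True; else False.
- robot.goto_joints(angles): joint-space move.
- robot.set_gripper(opening): finger opening in m; the grip force is fixed at half the most; returns when the fingers have stopped.
- robot.pause(seconds).
- robot.ik(position, orientation): joint angles nearest the present ones, or None.
- robot.observe(): the state.
- robot.grab_frame(name): name is "scene" or "top"; returns the picture (384x512x3 uint8, blue, green, red); there is no depth.
- robot.get_calibration(name): a dict with "vertical_fov" (degrees; the focal length in pixels is half the picture's height over the tangent of half this angle, whatever the lens; pixels are square), "cx", "cy" (the principal point, pixels), "k1" (the pictures are not rectified: a ray, as slopes to the right and down, at radius r is drawn at 1 + k1 r^2 times it, then the intrinsics apply), "rvec" (rotation vector, rad) and "tvec" (3), from world to camera coordinates, as OpenCV has them. Camera axes: x right, y down, z forward; pixel columns grow to the right and rows downward; lengths in m; the calibration is good to about 2 mm. A picture is of the moment at which its call begins. get_calibration takes no time and is no camera call.
A pose or a line that the arm cannot do raises robot.IKError and nothing moves.
- robot.job_done(): hands the job in, once; it reports no verdict.
The state is a dict: "time": time; "q": joint angles; "qvel": joint speeds; "joint_torque": joint torques, N m; "tool_pos": TCP position; "tcp_rot": TCP orientation; "ft_force": force on the tool from outside, world axes, zero at the start; "torque": the same for the moment, N m; "gripper_width": finger opening in m.
Only numpy, scipy, OpenCV 4.12 (cv2) and the standard library are available. Lean on these libraries where they do the work, as an engineer would, in place of code of your own. Each camera call takes 0.05 s, during which the arm holds its last target.

## Working session

There is one attempt and no reset: what is moved stays moved. The work goes in short steps, each a Python script; the robot and the scene stay as the last script left them, time stands still between calls to the robot, and variables do not carry over. Pictures are saved under pics/ and viewed, and the job is handed in when it is done.

```bash
ls; mkdir -p pics; python3 - <<'E'
from plant import robot
import cv2
for n in ["scene","top"]:
    cv2.imwrite(f"pics/{n}0.png",robot.grab_frame(n)); print(robot.get_calibration(n))
print(robot.observe(), robot.tip_reach)
E
```

```text
pics
{'vertical_fov': 44.55483365091227, 'cx': 250.05345008183997, 'cy': 183.21859884633582, 'k1': 0.047772358456441025, 'rvec': array([ 0.65762822, -2.54450791,  1.22251322]), 'tvec': array([0.63317883, 0.1060816 , 1.13188215])}
{'vertical_fov': 48.99894078889263, 'cx': 259.9532545499381, 'cy': 188.21053774803778, 'k1': -0.09896211284448535, 'rvec': array([ 2.20973831, -2.1594831 ,  0.07955873]), 'tvec': array([0.17799025, 0.62378127, 1.10032397])}
{'time': 0.1, 'q': array([-8.72463861e+01,  5.99530115e+00,  5.53082007e+00,  8.96049921e+01,
        1.72986023e-04,  7.75278206e+01]), 'qvel': array([ 0.02867477, -0.05114118,  0.11498513,  0.05439598,  0.06413218,
       -0.0270343 ]), 'joint_torque': array([ 5.79032829e-03, -5.58211756e+01,  5.04719818e+01,  1.30358292e-02,
       -9.93099934e-05, -1.06766129e-05]), 'tool_pos': array([ 0.15758448, -0.57870888,  0.3031923 ]), 'tcp_rot': array([-1.79932204e+02, -1.51727112e-02,  1.52257842e+01]), 'ft_force': array([0.7574682 , 0.36800464, 0.20778579]), 'torque': array([-0.05095218, -0.00070129,  0.02467436]), 'gripper_width': 0.08520432805186601} 0.0726
```

View pics/scene0.png

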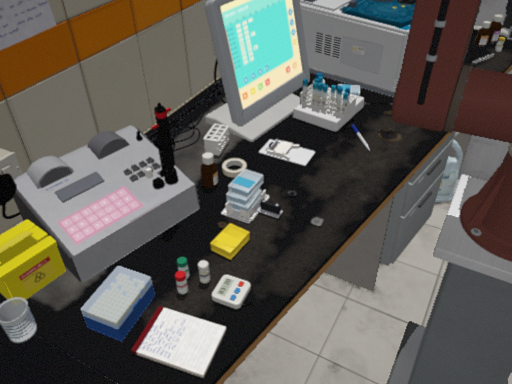

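View pics/top0.png

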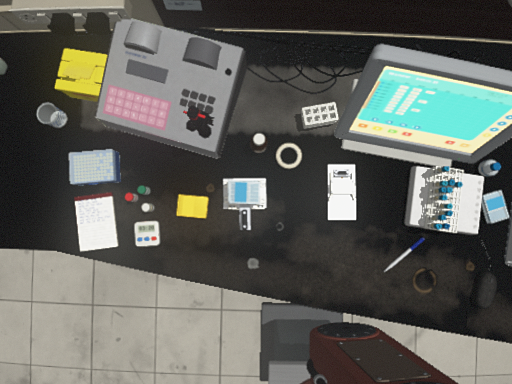

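The stack and dock are at top (245,193), with the plate grip below them at about (244,218). The bay is at top (341,192). The yellow box at (193,206) is the look-alike. I'll crop in close.

```bash
python3 - <<'E'
import cv2
t=cv2.imread("pics/top0.png"); s=cv2.imread("pics/scene0.png")
a=t[165:245,210:290]; b=t[155:235,300:380]
cv2.imwrite("pics/c1.png",cv2.resize(cv2.hconcat([a,b]),None,fx=5,fy=5,interpolation=cv2.INTER_CUBIC))
cv2.imwrite("pics/c2.png",cv2.resize(s[125:235,205:325],None,fx=5,fy=5,interpolation=cv2.INTER_CUBIC))
E
```

```text
(no output)
```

View pics/c1.png

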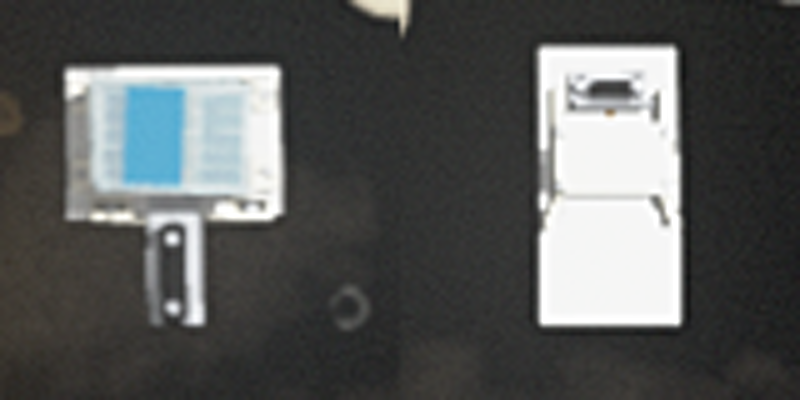

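View pics/c2.png

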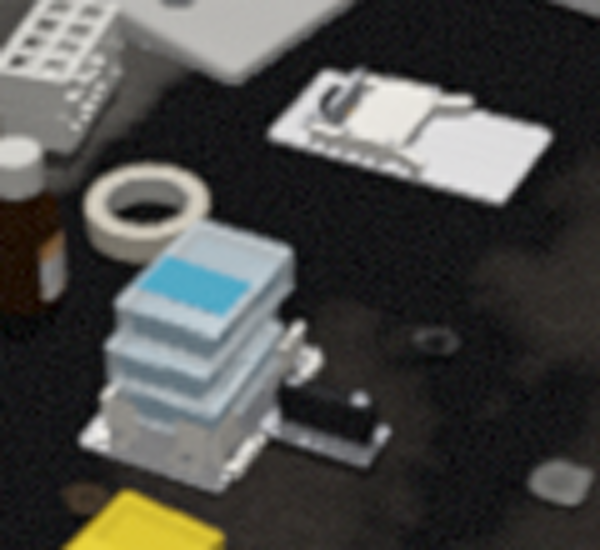

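```bash
cat > h.py <<'E'
import numpy as np, cv2
def ray(cal,uv):
    f=192/np.tan(np.radians(cal['vertical_fov']/2))
    d=(np.array(uv,float)-[cal['cx'],cal['cy']])/f
    rd=np.linalg.norm(d); r=rd
    for _ in range(30): r=rd/(1+cal['k1']*r*r)
    d=d*(r/rd if rd>0 else 1)
    R,_=cv2.Rodrigues(cal['rvec']); return -R.T@cal['tvec'], R.T@np.array([d[0],d[1],1])
def onplane(cal,uv,z):
    c,d=ray(cal,uv); return c+d*(z-c[2])/d[2]
def proj(cal,P):
    f=192/np.tan(np.radians(cal['vertical_fov']/2))
    R,_=cv2.Rodrigues(cal['rvec']); p=R@np.array(P,float)+cal['tvec']; s=p[:2]/p[2]
    return s*(1+cal['k1']*(s@s))*f+[cal['cx'],cal['cy']]
E
python3 - <<'E'
from h import *
from plant import robot
cal=robot.get_calibration("top"); print("cam",ray(cal,(0,1))[0])
t=cv2.imread("pics/top0.png"); g=cv2.cvtColor(t,cv2.COLOR_BGR2GRAY)
def rect(m,off,z,n):
    cs,_=cv2.findContours(m.astype(np.uint8),cv2.RETR_EXTERNAL,cv2.CHAIN_APPROX_NONE); c=max(cs,key=cv2.contourArea)
    P=np.array([onplane(cal,p[0]+np.array(off),z)[:2] for p in c],np.float32)
    r=cv2.minAreaRect(P*1000); print(n,r); print(cv2.boxPoints(r).round(1).tolist())
    return c
rect(g[155:235,315:370]>110,(315,155),.005,"bay")
rect(g[170:210,215:285]>90,(215,170),.005,"dock")
# plate neck front part rows 211..235
rect(g[211:240,230:260]>110,(230,211),.009,"neck")
sub=g[208:236,236:254]; print(sub)
E
```

```text
cam [0.53834173 0.19184337 1.14231377]
bay ((617.1962890625, -29.666248321533203), (150.58070373535156, 77.71398162841797), 1.96389639377594)
[[540.5999755859375, 6.599999904632568], [543.2999877929688, -71.0999984741211], [693.7999877929688, -65.9000015258789], [691.0999755859375, 11.699999809265137]]
dock ((605.5789184570312, 233.89657592773438), (84.0274887084961, 116.65512084960938), 1.3119142055511475)
[[562.2000122070312, 291.20001220703125], [564.9000244140625, 174.60000610351562], [648.9000244140625, 176.5], [646.2000122070312, 293.20001220703125]]
neck ((534.29345703125, 221.06903076171875), (48.2392692565918, 8.06295394897461), 1.398276686668396)
[[510.1000061035156, 224.5], [510.29998779296875, 216.5], [558.5, 217.60000610351562], [558.2999877929688, 225.6999969482422]]
[[218 149 144 178 220 234 234 228 222 230 236 237 239 210 144 151 199 217]
 [167 170 168 185 221 232 216 182 165 165 199 232 237 214 136  89  95  99]
 [ 73  73  77 142 196 189 124  70  68  69 105 199 236 214 129  62  57  59]
 [ 61  58  60 121 144 108  71 121 155 119  74 189 238 214 138  59  56  60]
 [ 67  6
[... 1092 characters left out ...]
221 243 191  69  48  59]
 [ 60  60  65  72 107 112  78 114 180 161  81 144 223 243 193  72  51  55]
 [ 57  58  58  70 109 119  84  55  76  74  84 165 233 247 195  72  49  59]
 [ 58  58  59  65  98 114  88  52  48  48 101 173 209 221 168  67  51  56]
 [ 55  54  54  56  57  67  61  57  50  49  52  71  79  83  73  55  56  54]
 [ 53  55  54  52  50  48  50  52  56  58  54  52  46  51  52  53  56  56]
 [ 55  52  54  55  55  57  52  55  56  57  56  57  54  57  57  55  54  55]
 [ 51  58  55  54  56  55  51  53  53  55  54  54  57  57  60  54  57  50]
 [ 55  54  54  49  51  57  50  50  54  54  53  53  54  59  61  59  54  55]
 [ 56  52  52  55  53  52  55  52  52  52  50  51  52  53  56  55  54  54]]
```

```bash
python3 - <<'E'
from h import *
from plant import robot
cal=robot.get_calibration("top")
t=cv2.imread("pics/top0.png"); g=cv2.cvtColor(t,cv2.COLOR_BGR2GRAY).astype(float)
def cross(line,lo,hi,th,first):
    idx=range(lo,hi) if first else range(hi-1,lo-1,-1); s=1 if first else -1
    for i in idx:
        if line[i]<th<=line[i+s]: return i+s*(th-line[i])/(line[i+s]-line[i])
# plate neck edges
L=[];R=[]
for r in range(212,229):
    R.append(onplane(cal,(cross(g[r],244,256,145,False),r),.007)[:2])
for r in list(range(214,220)):
    L.append(onplane(cal,(cross(g[r],232,244,100,True),r),.009)[:2])
L=np.array(L)*1000;R=np.array(R)*1000
print("L",L.mean(0),np.polyfit(L[:,0],L[:,1],1)); print("R",R.mean(0),np.polyfit(R[:,0],R[:,1],1))
F=[onplane(cal,(c,cross(g[:,c],215,240,140,False)),.007)[:2]*1000 for c in (248,249)]; print("F",F)
S=[onplane(cal,p,.035)[:2]*1000 for p in((244,212.2),(244.05,226.15))]; print("screws",S)
# dock
for nm,rows,lo,hi,first in(("dl",range(182,206),215,240,True),("dr",range(182,206),255,280,False)):
    E=np.array([onplane(cal,(cross(g[r],lo,hi,110,first) ,r),.005)[:2]*1000 for r in rows]); print(nm,E.mean(0),np.polyfit(E[:,0],E[:,1],1))
E=np.array([onplane(cal,(c,cross(g[:,c],165,185,130,True)),.005)[:2]*1000 for c in range(226,264)]); print("rear",E.mean(0),np.polyfit(E[:,1],E[:,0],1))
E=np.array([onplane(cal,(c,cross(g[:,c],200,220,130,False)),.005)[:2]*1000 for c in list(range(226,234))+list(range(255,264))]); print("front",E.mean(0),np.polyfit(E[:,1],E[:,0],1))
for P in((.61,.234,.077),(.61,.234,.005)): print(proj(cal,P))
E
```

```text
L [543.0201925  248.00274821] [-1.69740635e-02  2.57220007e+02]
R [534.36605369 216.91718904] [5.20268088e-02 1.89115829e+02]
F [array([508.6825921 , 221.83336895]), array([508.59512287, 219.14481013])]
screws [array([554.51821587, 232.70852776]), array([518.00302784, 231.65914311])]
dl [604.15269174 292.19583136] [5.44731971e-02 2.59285703e+02]
dr [606.86059729 175.10574535] [6.35219146e-02 1.36556798e+02]
rear [648.5860174  234.86085664] [-3.67241050e-02  6.57211072e+02]
front [564.12925076 231.04478722] [-2.10948688e-02  5.69003110e+02]
[243.44297794 190.02283313]
[244.44957479 191.8328255 ]
```

Candidates for the plate and grip:
- Dark bar on the bright neck, top (244,219): this matches the 54 x 14 mm bar.
- Bay end stop, (341,174): fixed, so not it.
- Yellow box, (193,206): look-alike, leave alone.

I choose the bar at (244,219). The close crop c1 shows a black bar with two screws on a 28 mm neck. Next I'll approach it.

```bash
python3 - <<'E'
from plant import robot
import cv2
D=[180,0,2.3]
try:
    robot.move_pose([.38,-.28,.33],[180,0,2.3])
    robot.move_pose([.5223,.2316,.22],D)
except Exception as e: print(repr(e))
robot.set_gripper(.045)
robot.line_to([.5223,.2316,.13],vel=.15)
o=robot.observe(); print(o['time'],o['tool_pos'],o['tcp_rot'],o['ft_force'],o['q'])
for n in ["scene","top"]:
    cv2.imwrite(f"pics/{n}1.png",robot.grab_frame(n))
t=cv2.imread("pics/top1.png"); s=cv2.imread("pics/scene1.png")
cv2.imwrite("pics/c3.png",cv2.hconcat([cv2.resize(t[165:245,210:290],(400,400)),cv2.resize(s[155:235,225:305],(400,400))]))
E
```

```text
6.9917 [0.5227351  0.23167839 0.13087615] [-1.79989763e+02 -6.10103507e-02  2.29804992e+00] [0.81394286 0.5438331  0.86348679] [ 1.08020063e+01  3.44908134e+00 -1.51568006e+01  7.13322646e+01
  1.10278660e-03 -1.71496049e+02]
```

View pics/c3.png

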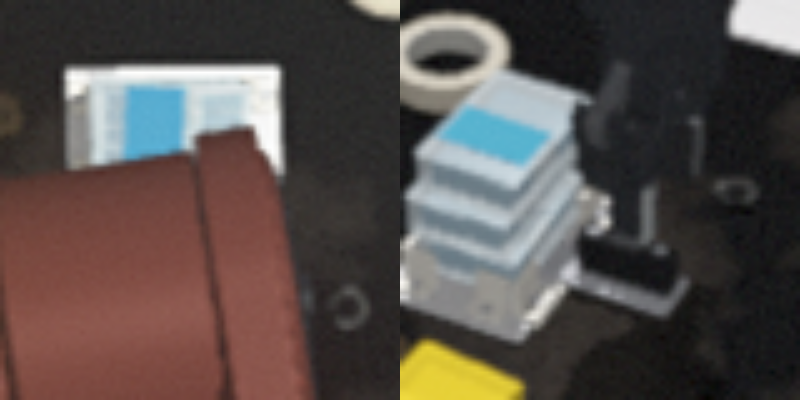

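The fingers stand over the bar, well in front of the boxes. Next: descend, close, and null the side force.

```bash
python3 - <<'E'
from plant import robot
import numpy as np
p=lambda s:(lambda o:print(s,round(o['time'],2),(o['tool_pos']*1000).round(2),o['tcp_rot'].round(2),o['ft_force'].round(2),o['torque'].round(2),round(o['gripper_width']*1000,2)))(robot.observe())
print(robot.line_to([.5223,.2316,.085],vel=.08,guard=4)); p("down")
robot.set_gripper(.026); p("w26")
robot.set_gripper(.0); p("closed")
robot.pause(.1); p("..")
E
```

```text
False
down 7.8 [522.35 231.6   85.02] [180.    0.    2.3] [ 0.82 -0.09  0.34] [-0.03 -0.05  0.02] 45.28
w26 8.12 [522.55 231.65  85.4 ] [-1.7999e+02 -4.0000e-02  2.3000e+00] [ 0.83 -0.32 -0.08] [-0.03  0.01  0.04] 26.03
closed 8.38 [522.44 231.86  85.4 ] [-1.7997e+02 -3.0000e-02  2.3200e+00] [-1.11  0.91  2.83] [0.37 0.17 0.09] 12.76
.. 8.48 [522.41 231.86  85.34] [-1.7997e+02 -2.0000e-02  2.3200e+00] [-0.89  2.02  4.87] [0.48 0.25 0.07] 12.73
```

```bash
cat > d.py <<'E'
from plant import robot
import numpy as np
Y=np.radians(2.3); X=np.array([np.cos(Y),np.sin(Y)]); N=np.array([-X[1],X[0]])
O=np.array([.5223,.2316]); 
def rd(f0=np.zeros(3)):
    o=robot.observe(); f=o['ft_force']-f0
    return o['time'],f[:2]@X,f[:2]@N,f[2],o['torque'][2],(o['tool_pos'][:2]-O)@X*1000,(o['tool_pos'][:2]-O)@N*1000
def step(a,b,z=.085,vel=.02,guard=15):
    p=O+a/1000*X+b/1000*N
    return robot.line_to([p[0],p[1],z],vel=vel,guard=guard)
E
python3 - <<'E'
from d import *
b=0.0;a=0
print(np.round(rd(),2))
for i in range(5):
    a-=1
    h=step(a,b,guard=12); r=rd(); print(h,a,round(b,2),np.round(r,2))
    if h or abs(r[2])>6: break
E
```

```text
[ 8.48 -0.81  2.06  4.87  0.07  0.12  0.26]
False -1 0.0 [ 8.73  3.41  2.54  2.13  0.12 -0.44  0.11]
False -2 0.0 [ 8.98  5.32  1.09  2.04  0.01 -1.36 -0.11]
False -3 0.0 [ 9.23  4.8   1.    1.06 -0.04 -2.38 -0.23]
False -4 0.0 [ 9.48  5.8   0.46  0.44 -0.01 -3.27 -0.29]
False -5 0.0 [ 9.73  5.91  1.35  1.98 -0.01 -4.25 -0.3 ]
```

```bash
python3 - <<'E'
from d import *
b=0.0;a=-5
for i in range(19):
    a-=1
    h=step(a,b,guard=12); r=rd(); print(h,a,round(b,2),np.round(r[1:],2))
    if h or np.hypot(r[1],r[2])>14: break
    e=r[2]-.5
    if abs(e)>1.2: b+=np.clip(.2*e,-.8,.8)
E
```

```text
False -6 0.0 [ 6.16 -0.22  1.04 -0.01 -5.26 -0.32]
False -7 0.0 [ 5.92 -0.53  0.74 -0.02 -6.23 -0.32]
False -8 0.0 [ 5.48 -0.32  0.58 -0.03 -7.23 -0.36]
False -9 0.0 [ 6.65 -1.24  1.13  0.02 -8.24 -0.35]
False -10 -0.35 [ 6.    1.49  0.9   0.08 -9.24 -0.63]
False -11 -0.35 [ 5.860e+00  3.300e-01  4.300e-01  1.000e-02 -1.022e+01 -6.300e-01]
False -12 -0.35 [  6.03  -0.55   0.7    0.06 -11.22  -0.66]
False -13 -0.35 [ 6.100e+00  1.070e+00  8.500e-01  1.000e-02 -1.221e+01 -6.600e-01]
False -14 -0.35 [ 5.630e+00 -5.900e-01  7.900e-01  1.000e-02 -1.322e+01 -6.900e-01]
False -15 -0.35 [  5.84  -0.61   1.33  -0.02 -14.21  -0.69]
False -16 -0.35 [  6.35   1.02   0.86  -0.03 -15.18  -0.69]
False -17 -0.35 [  6.46  -0.25   1.01  -0.02 -16.19  -0.69]
False -18 -0.35 [  7.43  -0.1   -0.3   -0.   -17.18  -0.71]
False -19 -0.35 [  5.71  -0.46   0.35  -0.03 -18.16  -0.68]
False -20 -0.35 [  6.71   0.1   -0.27  -0.02 -19.11  -0.71]
False -21 -0.35 [  7.04  -0.27   0.05  -0.03 -20.11  -0.79]
False -22 -0.35 [  6.37  -0.74   1.13  -0.14 -21.03  -0.81]
False -23 -0.6 [  7.53   0.2   -0.48  -0.06 -22.07  -1.02]
False -24 -0.6 [  6.34  -1.13   0.51  -0.05 -23.06  -1.03]
```

```bash
python3 - <<'E'
from plant import robot
import cv2
for n in ["scene","top"]:
    cv2.imwrite(f"pics/{n}2.png",robot.grab_frame(n))
t=cv2.imread("pics/top2.png"); s=cv2.imread("pics/scene2.png")
cv2.imwrite("pics/c4.png",cv2.hconcat([cv2.resize(t[165:245,210:290],(400,400)),cv2.resize(s[155:235,225:305],(400,400))]))
E
```

```text
(no output)
```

View pics/c4.png

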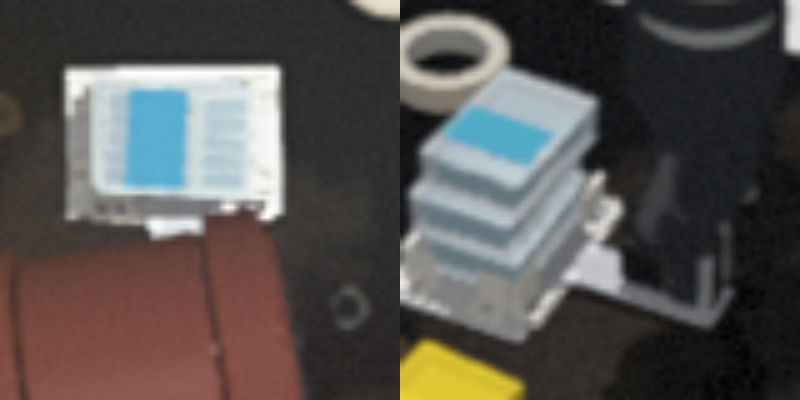

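The plate has come out with the hand: the shoulder now shows outside the gate at crop (600,265), and the stack is unmoved. The gap was nearly in line, so I'll keep drawing.

```bash
python3 - <<'E'
from d import *
b=-.6;a=-24
print(rd()[0])
while a>-88:
    a-=2
    h=step(a,b,guard=10,vel=.025 if a>-72 else .05); r=rd(); print(h,a,round(b,2),np.round(r[1:],2))
    if h or np.hypot(r[1],r[2])>14: break
    e=r[2]-.3
    if abs(e)>1.0 and a>-72: b+=np.clip(.2*e,-.8,.8)
print(rd()[0])
E
```

```text
14.5833
False -26 -0.6 [ 5.630e+00  3.400e-01  6.900e-01 -2.000e-02 -2.519e+01 -1.020e+00]
False -28 -0.6 [  5.77   0.18   0.85  -0.03 -27.22  -1.02]
False -30 -0.6 [  5.56  -1.     0.21  -0.07 -29.16  -1.04]
False -32 -0.86 [ 6.580e+00  2.100e-01  1.200e-01 -2.000e-02 -3.114e+01 -1.210e+00]
False -34 -0.86 [  8.26   1.03   0.2   -0.06 -33.1   -1.23]
False -36 -0.86 [ 6.600e+00 -2.900e-01  5.800e-01 -2.000e-02 -3.523e+01 -1.230e+00]
False -38 -0.86 [ 6.470e+00 -3.900e-01  3.500e-01 -1.000e-02 -3.717e+01 -1.220e+00]
False -40 -0.86 [ 6.600e+00 -3.000e-02  2.300e-01 -1.000e-02 -3.919e+01 -1.200e+00]
False -42 -0.86 [ 6.780e+00  4.800e-01 -7.900e-01 -2.000e-02 -4.105e+01 -1.220e+00]
False -44 -0.86 [  3.    -0.56   2.51  -0.11 -43.86  -1.19]
False -46 -0.86 [  0.11  -1.7    4.53  -0.13 -46.33  -1.04]
False -48 -1.26 [  0.13   0.11   2.32  -0.07 -48.34  -1.26]
False -50 -1.26 [ 7.300e-01 -1.220e+00  2.230e+00 -4.000e-02 -5.028e+01 -1.230e+00]
False -52 -1.57 [-5.200e-01 -9.500e-01  1.190e+00  3.000e-02 -5.229e+01 -1.530e+00]
False -54 -1.81 [ -0.67  -1.22   2.92   0.06 -54.28  -1.8 ]
Fal
[... 630 characters left out ...]
-1.860e+00 -3.000e-02 -7.259e+01 -2.420e+00]
False -74 -2.37 [ 1.700e-01 -6.000e-02 -1.630e+00  2.000e-02 -7.424e+01 -2.390e+00]
False -76 -2.37 [-4.000e-01  2.900e-01 -1.350e+00 -2.000e-02 -7.613e+01 -2.370e+00]
False -78 -2.37 [ 3.800e-01  6.900e-01 -1.510e+00  1.000e-02 -7.811e+01 -2.370e+00]
False -80 -2.37 [ 5.400e-01 -7.000e-02 -1.040e+00 -7.000e-02 -8.008e+01 -2.360e+00]
False -82 -2.37 [ 8.900e-01  3.200e-01 -1.790e+00  1.000e-02 -8.212e+01 -2.380e+00]
False -84 -2.37 [ -0.27  -0.27  -1.36   0.   -84.11  -2.37]
False -86 -2.37 [ 1.000e-01 -7.000e-02 -1.280e+00 -3.000e-02 -8.614e+01 -2.360e+00]
False -88 -2.37 [ 3.200e-01 -7.000e-02 -1.110e+00 -1.000e-02 -8.809e+01 -2.350e+00]
22.5833
```

```bash
python3 - <<'E'
from plant import robot
import cv2
o=robot.observe();p=o['tool_pos']
robot.line_to([p[0]-.01,p[1],.115],vel=.15)
for n in ["scene","top"]:
    cv2.imwrite(f"pics/{n}3.png",robot.grab_frame(n))
print(robot.observe()['time'],robot.observe()['tool_pos'])
t=cv2.imread("pics/top3.png"); s=cv2.imread("pics/scene3.png")
cv2.imwrite("pics/c5.png",cv2.hconcat([cv2.resize(t[165:245,210:290],(400,400)),cv2.resize(s[155:255,225:325],(400,400))]))
E
```

```text
23.0417 [0.42434524 0.22563572 0.11425234]
```

View pics/c5.png

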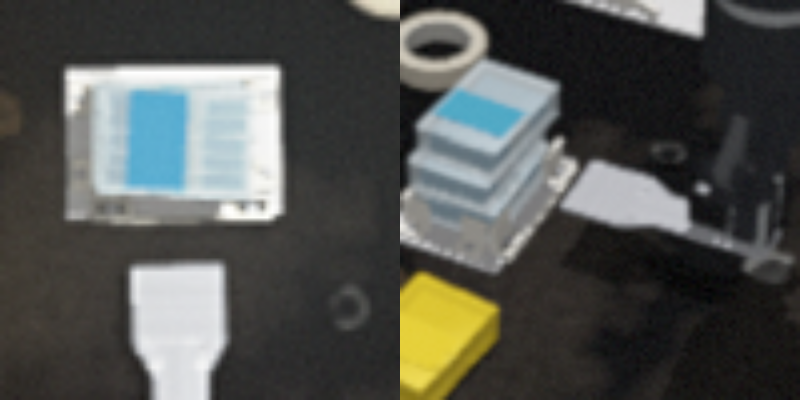

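The plate is clear and held level, and the stack is square on the dock. Now I'll measure the blade in the hand from this top picture.

```bash
python3 - <<'E'
from h import *
from plant import robot
cal=robot.get_calibration("top")
g=cv2.cvtColor(cv2.imread("pics/top3.png"),cv2.COLOR_BGR2GRAY).astype(float)
def cross(line,lo,hi,th,first):
    idx=range(lo,hi) if first else range(hi-1,lo-1,-1); s=1 if first else -1
    for i in idx:
        if line[i]<th<=line[i+s]: return i+s*(th-line[i])/(line[i+s]-line[i])
z=.0383;res=[]
for lo,hi,f in((230,243,True),(246,262,False)):
    E=np.array([onplane(cal,(cross(g[r],lo,hi,135,f),r),z)[:2]*1000 for r in range(220,233)]); k=np.polyfit(E[:,0],E[:,1],1);print(E.mean(0),k); res.append(k)
E=np.array([onplane(cal,(c,cross(g[:,c],212,225,135,True)),z)[:2]*1000 for c in range(238,253)]); k=np.polyfit(E[:,1],E[:,0],1);print(E.mean(0),k, np.degrees(np.arctan(-k[0])))
print(robot.observe()['tool_pos'],robot.observe()['tcp_rot'])
# bay edges
g=cv2.cvtColor(cv2.imread("pics/top0.png"),cv2.COLOR_BGR2GRAY).astype(float)
for lo,hi,f in((315,345,True),(345,370,False)):
    E=np.array([onplane(cal,(cross(g[r],lo,hi,145,f),r),.005)[:2]*1000 for r in range(197,217)]); k=np.polyfit(E[:,0],E[:,1],1);print("bay side",E.mean(0),k)
for lo,hi,f in((155,180,True),(205,230,False)):
    E=np.array([onplane(cal,(c,cross(g[:,c],lo,hi,145,f)),.005)[:2]*1000 for c in range(330,354)]); k=np.polyfit(E[:,1],E[:,0],1);print("bay end",E.mean(0),k,np.degrees(np.arctan(-k[0])))
E
```

```text
[517.94360221 253.1977079 ] [8.37741984e-02 2.09807398e+02]
[519.10227027 204.02285813] [5.13345751e-02 1.77374964e+02]
[541.07772103 229.6326529 ] [-6.54668509e-02  5.56111048e+02] 3.7456292175531014
[0.42434524 0.22563572 0.11425234] [1.79996165e+02 2.03100342e-02 2.29486046e+00]
bay side [575.40496928   8.48090386] [-0.02982871 25.64449183]
bay side [577.04823858 -68.64013123] [ 1.47238372e-02 -7.71364956e+01]
bay end [692.91123006 -28.73075424] [-2.17549035e-02  6.92286195e+02] 1.2462675694943839
bay end [540.71293166 -30.13465988] [-2.16974819e-02  5.40059085e+02] 1.24297910519034
```

```bash
python3 - <<'E'
from h import *
from plant import robot
cal=robot.get_calibration("top")
g=cv2.cvtColor(cv2.imread("pics/top0.png"),cv2.COLOR_BGR2GRAY).astype(float)
def cross(line,lo,hi,th,first):
    idx=range(lo,hi) if first else range(hi-1,lo-1,-1); s=1 if first else -1
    for i in idx:
        if line[i]<th<=line[i+s]: return i+s*(th-line[i])/(line[i+s]-line[i])
M=[]
for lo,hi,f in((315,345,True),(345,370,False)):
    E=np.array([onplane(cal,(cross(g[r],lo,hi,145,f),r),.005)[:2]*1000 for r in range(167,218)]); k=np.polyfit(E[:,0],E[:,1],1);print("side",E.mean(0),k); M.append(E)
m=(M[0]+M[1])/2; print(np.polyfit(m[:,0],m[:,1],1))
# dock same
M=[]
for lo,hi,f in((215,240,True),(255,280,False)):
    E=np.array([onplane(cal,(cross(g[r],lo,hi,110,f),r),.005)[:2]*1000 for r in range(180,208)]); k=np.polyfit(E[:,0],E[:,1],1);print("dock",E.mean(0),k); M.append(E)
E
python3 - <<'E'
import cv2
t=cv2.imread("pics/top0.png")
cv2.imwrite("pics/c6.png",cv2.resize(t[158:226,320:362],None,fx=8,fy=8,interpolation=cv2.INTER_CUBIC))
E
```

```text
side [614.80778604   8.83042143] [0.01362873 0.45137377]
side [616.53971388 -67.52846542] [ 2.84668618e-02 -8.50794163e+01]
[ 2.10608792e-02 -4.23156525e+01]
dock [604.15692885 292.34449635] [5.16042010e-02 2.61167461e+02]
dock [606.86813228 175.11076224] [5.76426869e-02 1.40129253e+02]
```

View pics/c6.png

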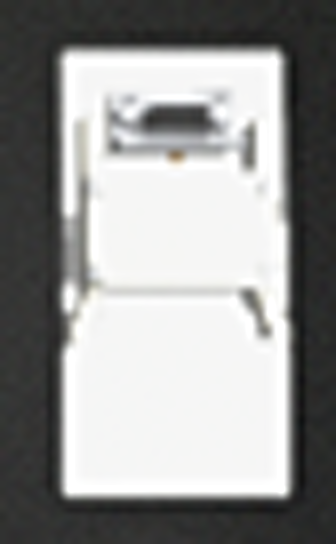

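Bay: yaw about 1.2°, origin about (0.607, -0.0295), with floor width and length matching the given sizes within 2 mm. Next I'll carry the plate over and lower it onto the open floor ahead of the mouth.

```bash
python3 - <<'E'
from plant import robot
import cv2,numpy as np
p=lambda s:(lambda o:print(s,round(o['time'],2),(o['tool_pos']*1000).round(2),o['tcp_rot'].round(2),o['ft_force'].round(2),o['torque'].round(2)))(robot.observe())
D=[180,0,1.2]
robot.line_to([.43,.20,.135],vel=.2)
robot.line_to([.4688,-.0321,.135],vel=.2,rotation=D); p("over")
robot.line_to([.4688,-.0321,.093],vel=.15); robot.pause(.15); p("low")
print(robot.line_to([.4688,-.0321,.0845],vel=.03,guard=2.5)); p("down")
t=robot.grab_frame("top"); s=robot.grab_frame("scene"); cv2.imwrite("pics/top4.png",t)
cv2.imwrite("pics/c7.png",cv2.hconcat([cv2.resize(t[155:235,300:380],(400,400)),cv2.resize(s[110:190,245:325],(400,400))]))
E
```

```text
Traceback (most recent call last):
plant.IKError: the arm cannot follow that straight line within its joint ranges
```

```bash
python3 - <<'E'
from plant import robot
import numpy as np
o=robot.observe(); print(o['time'],o['q'].round(1),o['tool_pos'])
for P in([.43,.05,.24],[.4688,-.0321,.24],[.4688,-.0321,.135],[.5688,-.03,.085]):
    q=robot.ik(P,[180,0,1.2]); print(P,None if q is None else np.round(q,1))
print(robot.ik([.4688,-.0321,.135],[180,0,181.2]))
E
```

```text
23.3583 [   9.   -14.3  -31.4   72.8    0.  -173.2] [0.43043351 0.19958431 0.13481067]
[0.43, 0.05, 0.24] [-10.8 -24.4 -28.5  85.9   0.  168. ]
[0.4688, -0.0321, 0.24] [-19.9 -17.4 -23.   84.4   0.  158.9]
[0.4688, -0.0321, 0.135] [-19.9 -15.1 -32.1  73.    0.  158.9]
[0.5688, -0.03, 0.085] [-16.2   5.4 -18.1  66.5   0.  162.6]
[-19.92705782 -15.14625761 -32.13091096  73.01534665   0.
 -21.12705782]
```

The last joint must unwind about a full turn to reach the bay's side, so I'll lift well above everything and do it there.

```bash
python3 - <<'E'
from plant import robot
import cv2,numpy as np
p=lambda s:(lambda o:print(s,round(o['time'],2),(o['tool_pos']*1000).round(2),o['tcp_rot'].round(2),o['ft_force'].round(2),o['torque'].round(2),o['gripper_width'].round(4)))(robot.observe())
D=[180,0,1.2]
robot.line_to([.43,.19,.25],vel=.2);p("up")
robot.move_pose([.4688,-.0321,.25],D); p("over")
robot.line_to([.4688,-.0321,.105],vel=.15); robot.pause(.1); p("low")
t=robot.grab_frame("top"); s=robot.grab_frame("scene"); cv2.imwrite("pics/top4.png",t)
cv2.imwrite("pics/c7.png",cv2.hconcat([cv2.resize(t[155:235,300:380],(400,400)),cv2.resize(s[110:190,245:325],(400,400))]))
E
```

```text
Traceback (most recent call last):
AttributeError: 'float' object has no attribute 'round'
```

```bash
python3 - <<'E'
from plant import robot
import cv2,numpy as np
p=lambda s:(lambda o:print(s,round(o['time'],2),(o['tool_pos']*1000).round(2),o['tcp_rot'].round(2),o['ft_force'].round(2),o['torque'].round(2),round(o['gripper_width'],4)))(robot.observe())
D=[180,0,1.2]
p("up")
robot.move_pose([.4688,-.0321,.25],D); p("over")
robot.line_to([.4688,-.0321,.105],vel=.15); robot.pause(.1); p("low")
t=robot.grab_frame("top"); s=robot.grab_frame("scene"); cv2.imwrite("pics/top4.png",t)
cv2.imwrite("pics/c7.png",cv2.hconcat([cv2.resize(t[155:235,300:380],(400,400)),cv2.resize(s[110:190,245:325],(400,400))]))
E
```

```text
up 24.08 [429.5  190.21 248.46] [1.7999e+02 1.1000e-01 2.3200e+00] [ 0.2   0.35 -2.21] [-0.01  0.1   0.01] 0.0129
over 28.87 [468.79 -32.05 250.  ] [180.     0.     1.22] [ 0.36  0.35 -1.76] [-0.    0.05  0.04] 0.0126
low 30.08 [469.47 -32.34 106.09] [ 1.7996e+02 -1.0000e-01  1.2000e+00] [-0.47 -0.23 -0.91] [-0.01  0.04 -0.01] 0.0128
```

View pics/c7.png

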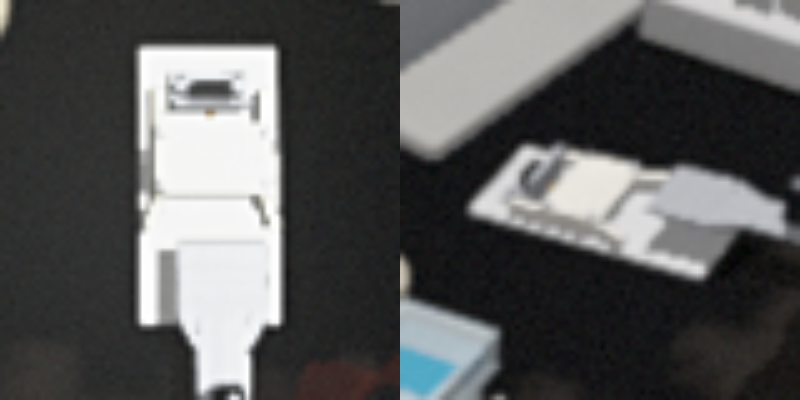

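```bash
python3 - <<'E'
from h import *
from plant import robot
cal=robot.get_calibration("top")
g=cv2.cvtColor(cv2.imread("pics/top4.png"),cv2.COLOR_BGR2GRAY).astype(int)
print(g[203:220:3,326:360])
print(g[198:212,344])
E
```

```text
[[ 35  97 255 252 247 247 248 249 249 232 219 216 217 217 217 218 217 219
  217 218 219 218 219 218 220 219 223 244 251 255 108  26  37  38]
 [ 35  98 255 253 253 205 134 136 142 198 240 240 239 238 238 239 239 239
  239 238 239 240 239 240 240 240 240 235 251 255 107  25  39  41]
 [ 33  96 255 253 254 209 140 142 144 182 238 240 238 237 237 237 238 238
  238 238 239 239 238 239 239 239 239 231 252 255 105  18  33  42]
 [ 34  96 255 253 254 205 141 140 144 177 238 240 238 238 238 238 238 238
  237 238 238 238 239 239 239 239 237 225 252 255 106  23  36  36]
 [ 32  97 255 253 254 204 138 139 143 179 236 239 236 235 236 236 236 237
  236 235 236 236 236 237 237 237 237 238 251 255 102  21  32  38]
 [ 34  99 255 255 255 213 147 147 145 156 239 243 241 234 236 237 237 236
  236 238 238 240 239 229 235 243 241 244 255 255 108  24  36  37]]
[245 245 246 247 241 217 239 240 239 238 237 238 238 237]
```

```bash
python3 - <<'E'
from h import *
from plant import robot
cal=robot.get_calibration("top")
a=onplane(cal,(334.93,209),.030);b=onplane(cal,(353.3,209),.028);m=(a+b)/2*1000
print(a,b,m, "bay centre y there (cam)",.02106*m[0]-42.3)
print("end",onplane(cal,(344,203.3),.028))
E
```

```text
[ 0.56838762 -0.00740072  0.03      ] [ 0.56947458 -0.05691245  0.028     ] [568.93109858 -32.15658829  29.        ] bay centre y there (cam) -30.318311063992844
end [ 0.58408767 -0.03184045  0.028     ]
```

```bash
cat > e.py <<'E'
from plant import robot
import numpy as np
Y=np.radians(1.2); X=np.array([np.cos(Y),np.sin(Y)]); N=np.array([-X[1],X[0]])
O=np.array([.4688,-.0308])
def rd(f0=np.zeros(3)):
    o=robot.observe(); f=o['ft_force']-f0
    return o['time'],f[:2]@X,f[:2]@N,f[2],o['torque'][2],(o['tool_pos'][:2]-O)@X*1000,(o['tool_pos'][:2]-O)@N*1000,o['tool_pos'][2]*1000
def step(a,b,z,vel=.02,guard=15):
    p=O+a/1000*X+b/1000*N
    return robot.line_to([p[0],p[1],z],vel=vel,guard=guard)
E
python3 - <<'E'
from e import *
step(0,0,.095,vel=.1,guard=None); robot.pause(.1); print(np.round(rd(),2))
print(step(0,0,.0846,vel=.02,guard=2.2)); r=rd(); print(np.round(r,2))
z=min(max(r[7]/1000,.0846),.0865)
a=b=0.0
while a<36:
    a+=3
    h=step(a,b,z,vel=.04,guard=4); r=rd(); print(h,a,round(b,2),np.round(r,2))
    if h: break
    if abs(r[2])>1.2: b+=np.clip(.2*r[2],-.6,.6)
E
```

```text
[ 3.053e+01  5.500e-01  2.000e-01 -1.260e+00 -2.000e-02 -4.000e-02
  1.000e-02  9.511e+01]
True
[ 3.103e+01 -9.400e-01 -1.000e-02  5.020e+00 -5.000e-02 -2.000e-01
  1.000e-02  8.486e+01]
False 3.0 0.0 [ 3.128e+01  1.300e-01 -3.900e-01  3.020e+00  1.000e-02  3.390e+00
 -1.200e-01  8.513e+01]
False 6.0 0.0 [ 3.153e+01 -2.430e+00 -3.000e-01  5.120e+00 -4.000e-02  6.060e+00
 -4.000e-02  8.505e+01]
False 9.0 0.0 [ 3.178e+01 -2.220e+00 -2.600e-01  5.250e+00 -1.000e-02  8.970e+00
  1.000e-02  8.506e+01]
False 12.0 0.0 [ 3.203e+01 -3.080e+00  6.000e-01  6.440e+00  2.000e-02  1.195e+01
  0.000e+00  8.509e+01]
False 15.0 0.0 [ 3.228e+01 -4.050e+00 -5.600e-01  6.950e+00 -4.000e-02  1.492e+01
  1.000e-02  8.510e+01]
False 18.0 0.0 [ 3.253e+01 -3.030e+00 -1.000e-01  7.520e+00 -5.000e-02  1.788e+01
  1.000e-02  8.511e+01]
False 21.0 0.0 [ 3.278e+01 -3.650e+00 -3.000e-02  7.060e+00 -1.000e-02  2.088e+01
  0.000e+00  8.517e+01]
False 24.0 0.0 [ 3.303e+01 -5.330e+00 -2.800e-01  7.920e+00  4.000e-02  2.383e+01
 -0.000e+00  8.515e+01]
False 27.0 0.0 [ 3.328e+01 -5.360e+00 -6.400e-01  8.870e+00 -1.000e-02  2.681e+01
  0.000e+00  8.520e+01]
False 30.0 0.0 [ 3.353e+01 -5.440e+00  9.000e-01  8.830e+00 -2.000e-02  2.979e+01
 -0.000e+00  8.522e+01]
False 33.0 0.0 [ 3.378e+01 -6.640e+00 -4.500e-01  1.012e+01  4.000e-02  3.281e+01
 -2.000e-02  8.528e+01]
False 36.0 0.0 [ 3.403e+01 -5.830e+00  1.100e-01  1.000e+01 -7.000e-02  3.577e+01
 -3.000e-02  8.529e+01]
```

Sliding straight with no side force, but the downward press has grown to 10 N. I'll regulate the height to relieve it as I go on.

```bash
python3 - <<'E'
from e import *
a=36.;b=0.;z=.0851
z+=.0006; step(a,b,z,vel=.02,guard=None); print(np.round(rd(),2),z)
while a<61:
    r=rd(); e=r[3]-.8
    z+=np.clip(.05*e,-.15,.3)/1000
    if abs(r[2])>1.2: b+=np.clip(.2*r[2],-.6,.6)
    a+=2.5
    h=step(a,b,z,vel=.03,guard=4); r=rd(); print(h,a,round(b,2),round(z*1e3,2),np.round(r,2))
    if h: break
E
```

```text
[ 3.428e+01 -8.100e-01 -2.500e-01  4.700e-01 -2.000e-02  3.584e+01
  6.000e-02  8.544e+01] 0.0857
False 38.5 0.0 85.68 [ 3.453e+01 -1.500e-01 -3.800e-01  1.000e-02 -4.000e-02  3.867e+01
 -0.000e+00  8.549e+01]
False 41.0 0.0 85.64 [ 3.478e+01  1.080e+00  2.600e-01 -8.200e-01 -3.000e-02  4.124e+01
 -1.000e-02  8.553e+01]
False 43.5 0.0 85.56 [ 3.503e+01  6.200e-01  2.200e-01 -3.300e-01  5.000e-02  4.375e+01
  0.000e+00  8.553e+01]
False 46.0 0.0 85.51 [ 3.528e+01  2.900e-01  5.200e-01 -9.400e-01 -2.000e-02  4.626e+01
 -3.000e-02  8.553e+01]
False 48.5 0.0 85.42 [ 3.553e+01  4.000e-01  4.400e-01 -1.800e-01 -3.000e-02  4.876e+01
 -4.000e-02  8.545e+01]
False 51.0 0.0 85.37 [ 3.578e+01  6.600e-01 -4.200e-01  2.800e-01 -4.000e-02  5.125e+01
 -4.000e-02  8.542e+01]
False 53.5 0.0 85.34 [ 3.603e+01  1.800e-01 -3.100e-01  2.030e+00 -4.000e-02  5.373e+01
 -5.000e-02  8.545e+01]
False 56.0 0.0 85.41 [ 3.628e+01  1.040e+00  6.200e-01  2.080e+00 -2.000e-02  5.620e+01
 -2.000e-02  8.543e+01]
False 58.5 0.0 85.47 [ 3.653e+01 -3.100e-01 -6.200e-01  1.020e+00 -4.000e-02  5.867e+01
 -2.000e-02  8.545e+01]
False 61.0 0.0 85.48 [ 3.678e+01 -4.500e-01 -6.600e-01  1.070e+00 -5.000e-02  6.112e+01
 -1.000e-02  8.543e+01]
```

```bash
python3 - <<'E'
from e import *
a=61.;b=0.;z=.08548
while a<88:
    r=rd(); e=r[3]-1
    z+=np.clip(.04*e,-.1,.2)/1000
    if abs(r[2])>1.2: b+=np.clip(.2*r[2],-.6,.6)
    a+=1
    h=step(a,b,z,vel=.015,guard=4); r=rd(); print(h,a,round(b,2),round(z*1e3,2),np.round(r,2))
    if h or r[1]<-4.5: break
robot.pause(.15); print(np.round(rd(),2))
E
```

```text
False 62.0 0.0 85.48 [ 3.703e+01 -1.520e+00  3.700e-01  2.500e+00 -1.000e-02  6.193e+01
  4.000e-02  8.545e+01]
False 63.0 0.0 85.54 [ 3.728e+01 -1.060e+00  2.200e-01  7.000e-01 -3.000e-02  6.310e+01
  4.000e-02  8.546e+01]
False 64.0 0.0 85.53 [ 3.753e+01 -8.000e-01  1.400e-01 -4.000e-02 -0.000e+00  6.409e+01
  3.000e-02  8.543e+01]
False 65.0 0.0 85.49 [ 3.778e+01 -4.000e-02  3.100e-01 -3.500e-01 -5.000e-02  6.508e+01
  2.000e-02  8.544e+01]
False 66.0 0.0 85.44 [ 3.803e+01 -1.150e+00  5.600e-01  3.300e-01  1.000e-02  6.613e+01
 -3.000e-02  8.547e+01]
False 67.0 0.0 85.41 [ 3.828e+01 -7.400e-01  4.000e-02  1.570e+00 -1.000e-02  6.712e+01
 -2.000e-02  8.543e+01]
False 68.0 0.0 85.43 [ 3.853e+01 -1.040e+00  6.900e-01  7.900e-01 -5.000e-02  6.812e+01
 -3.000e-02  8.544e+01]
False 69.0 0.0 85.42 [ 3.878e+01 -1.220e+00 -7.000e-02  1.450e+00 -3.000e-02  6.908e+01
 -3.000e-02  8.546e+01]
False 70.0 0.0 85.44 [ 3.903e+01 -1.310e+00  4.600e-01  2.100e+00  0.000e+00  7.008e+01
  1.000e-02  8.546e+01]
False 71.0 0.0 85.49 [ 3.928e+01 -9.300e-01 -4.300e-01  4.100e-01  3.000e-02  7.113e+01
  2.000e-02  8.546e+01]
False 72.0 0.0 85.46 [ 3.953e+01 -2.000e+00 -4.200e-01  2.240e+00 -2.000e-02  7.209e+01
  1.000e-02  8.544e+01]
False 73.0 0.0 85.51 [ 3.978e+01 -4.510e+00 -7.100e-01  2.420e+00 -3.000e-02  7.283e+01
  6.000e-02  8.546e+01]
[ 3.993e+01 -4.530e+00  1.360e+00  2.960e+00 -1.000e-02  7.282e+01
  3.000e-02  8.546e+01]
```

Force rise at 73 mm. I'll confirm with small steps.

```bash
python3 - <<'E'
from e import *
for a in (73.4,73.8):
    print(step(a,0,.0856,vel=.01,guard=5)); robot.pause(.05); r=rd(); print(a,np.round(r,2))
    if r[1]<-7.5: break
E
```

```text
False
73.4 [ 4.023e+01 -6.570e+00 -2.900e-01  4.010e+00 -6.000e-02  7.285e+01
  2.000e-02  8.544e+01]
False
73.8 [ 4.053e+01 -9.820e+00 -1.210e+00  7.110e+00  1.000e-02  7.291e+01
  4.000e-02  8.543e+01]
```

Hard stop at 72.9 mm. I'll ease to a light push, release, lift and look.

```bash
python3 - <<'E'
from e import *
import cv2
step(73.2,0,.0856,vel=.01,guard=None); print(np.round(rd(),2))
robot.set_gripper(.022); print(np.round(rd(),2))
robot.set_gripper(.045); print(np.round(rd(),2))
p=robot.observe()['tool_pos']
robot.line_to([p[0],p[1],.2],vel=.12)
robot.move_pose([.40,-.2,.3],[180,0,1.2])
t=robot.grab_frame("top"); s=robot.grab_frame("scene"); cv2.imwrite("pics/top5.png",t); cv2.imwrite("pics/scene5.png",s)
cv2.imwrite("pics/c8.png",cv2.hconcat([cv2.resize(t[155:235,300:380],(400,400)),cv2.resize(s[110:190,245:325],(400,400))]))
cv2.imwrite("pics/c9.png",cv2.hconcat([cv2.resize(t[165:245,210:290],(400,400)),cv2.resize(s[155:235,205:285],(400,400))]))
print(robot.observe()['time'])
E
```

```text
[ 4.078e+01 -5.530e+00 -1.200e-01  3.120e+00 -2.000e-02  7.284e+01
  5.000e-02  8.544e+01]
[ 4.104e+01 -1.900e-01  6.300e-01  1.600e-01  4.000e-02  7.363e+01
 -5.000e-02  8.569e+01]
[ 4.139e+01 -5.900e-01  1.000e-02  5.700e-01  6.000e-02  7.324e+01
 -1.000e-02  8.560e+01]
43.55
```

View pics/c8.png

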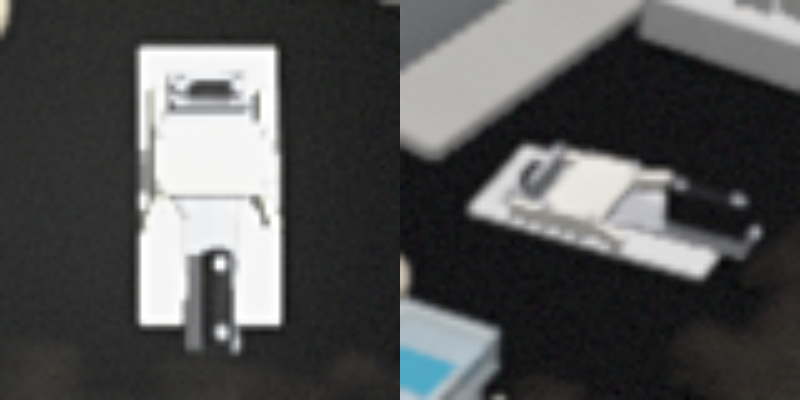

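View pics/c9.png

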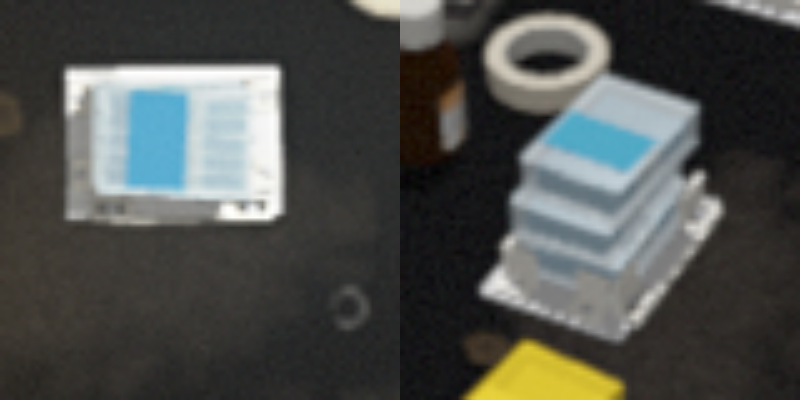

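```bash
python3 - <<'E'
from h import *
from plant import robot
cal=robot.get_calibration("top")
O=np.array([606.8,-29.5]);Y=np.radians(1.2);X=np.array([np.cos(Y),np.sin(Y)]);N=np.array([-X[1],X[0]])
for u,v,z in((220,262,.035),(222,331,.035),(208,110,.012)):
    p=onplane(cal,(300+(u+.5)/5-.5,155+(v+.5)/5-.5),z)[:2]*1000-O; print((p@X).round(1),(p@N).round(1))
a=cv2.imread("pics/top0.png");b=cv2.imread("pics/top5.png")
for im in(a,b):
    m=cv2.inRange(cv2.cvtColor(im[170:215,220:280],cv2.COLOR_BGR2HSV),(90,110,120),(110,255,255)); r=cv2.minAreaRect(cv2.findNonZero(m)); print(r)
c=[im[170:186,330:356] for im in(a,b)]
cv2.imwrite("pics/c10.png",cv2.resize(cv2.hconcat(c),None,fx=14,fy=14,interpolation=cv2.INTER_CUBIC))
E
```

```text
-32.8 0.7
-69.1 0.0
50.1 1.7
((20.119998931884766, 21.84000015258789), (10.761183738708496, 18.30510711669922), 3.1798300743103027)
((21.0, 22.5), (19.0, 10.0), 90.0)
```

View pics/c10.png

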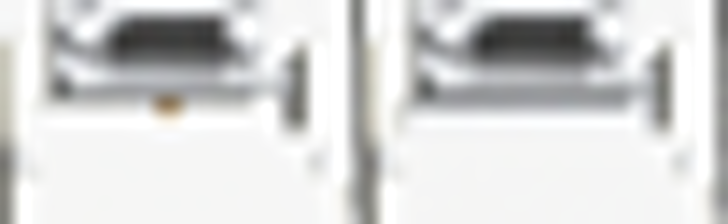

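The brass pin, visible at first, is now hidden by the blade edge at the stop face. The screws put the plate origin at bay x about -51 mm, y about 0. The stack shifted only about 2 mm, within the dock's play. I'm handing in.

```bash
python3 -c "
from plant import robot
robot.job_done(); print(robot.observe()['time'])"
```

```text
the job is handed in; nothing more can be done
the job is handed in; nothing more can be done
```

The plate is drawn out from under the boxes, pushed up to the bay's end stop and let go there. I handed the job in at about 44 s of the 58 s allowed; no verdict is reported.

- **Drawing the plate:** I pulled it out level in 1–2 mm steps, with about 6–8 N of pull. I moved sideways whenever I felt a side force, about 2.4 mm in total. No clear shoulder contact with the gate was felt, so the gap was nearly in line.
- **Carrying to the bay:** The direct line to the bay was out of range for the last joint. I lifted the plate high and turned the wrist almost a full turn to get there.
- **Stowing:** While it slid in, the downward press built up to about 10 N. I raised the hand slightly and the press dropped away. The plate met the end stop firmly with about 10 N along the slide. I eased off to about 5 N, then opened the fingers and moved clear.

**Last checks:**
- **Plate:** its origin is about 51 mm in front of the bay's origin and within 1 mm of its centre line. It looks flat, and the brass pin is no longer visible at the stop face.
- **Boxes:** all three stand stacked on the dock floor. The top box shifted only about 2 mm sideways in the pictures, as far as the lowest box's 2 mm play in the dock.
- **Least certain:** the yaw angles read from the pictures disagreed by 1–2°. They caused no side force in the bay.

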